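Set and lock the paper stop of a desk punch

TASK

Set the desk punch for long sheets: draw the spring-loaded paper stop along its track, away from the knob, until it catches in its holding notch and stays there when you let go. Then turn the locking knob clockwise until it clicks past its detent and its tongue stands behind the stop's foot, let go, and leave the mouse and the eraser beside the punch where they are.

Things in the scene. Friction and masses are not known exactly. Their poses are not given: they have to be found in the camera images.
- punch: Grey desk punch, fixed. Base 155 x 250 mm, top 20 mm above the desk. Origin on the desk top; z up, y along its length (left seen from the robot), x to its far side. Base spans x -90..65, y -125..125 mm. Die head at x = 20..64, 79 mm high with its handle bar. On the line x = -45 stand the knob (y = -80) and, left of it, the paper stop (tab at y = 15 when home).
- paper_stop (a joint): Travel (m) of the stop along the punch's +y, away from the knob: 0 home, 0.050 hard end. A spring of 2 to 3 N draws it home; at 0.028 the notch's boss resists and the pull needed peaks at about 15 N. Past the crest at 0.039 it snaps on, rests at about 0.042 and stays there when released; let go before the crest it snaps back home.
- stop_tab (a point): Grip point on the stop's upright black tab, moving with it, 56 mm above the desk. Tab: 14 mm thick along the punch's y, 40 mm wide along its x, top 77 mm above the desk. Its steel foot (top 30 mm above the desk) lies along the track and reaches 65 mm from the tab toward the knob. A low fence (top 47 mm) runs from the tab toward the die head.
- lock_knob (a joint): Turn (rad) of the locking knob, clockwise from above: starts at 0 to 0.25, hard end 1.35. Turns freely to 0.55, then a detent resists with up to about 0.3 N m, crest at 0.94; past it the knob snaps on, rests between 1.27 and 1.35 and stays. Let go before the crest it turns back to about 0.53. While the stop is home its foot is in the tongue's way and the knob turns very stiffly.
- knob_grip (a point): Grip point on the knob's vertical axis, 56 mm above the desk, turning with it. The grip is an upright black bar 76 mm long, 16 mm thick, 34 to 72 mm above the desk, centred on the axis. Site x axis: along the bar to the tongue's tip; z up. At joint 0 it points 161.6 deg counter-clockwise from the punch's +x (roughly to the robot), at 1.25 along the punch's +y.
- knob_tip (a point): Tip of the knob's flat steel tongue, 68 mm from the knob's axis, on the side of the white mark, 28 mm above the desk. The tongue is 16 mm wide, its top 31 mm above the desk.
- mouse: Black computer mouse, 64 x 110 x 39 mm, lying to the right of the punch. Origin under its centre. To be left alone.
- eraser: Eraser, 19 x 42 x 12 mm, lying to the left of the punch. Origin under its centre. To be left alone.

How it is judged (in metres and radians):
On the way, in this order (a step that is already met when the one before it is completed fails the run):
1. the paper stop is in its holding notch and stays there with nothing touching it, the knob not yet turned past its detent (value of joint paper_stop above 0.04 m and contact force between the fingers and paper_stop below 0.1 N and value of joint lock_knob below 0.8 rad), for 0.2 s.
2. the knob is turned clockwise past its detent to its locked rest (value of joint lock_knob above 1.12 rad), for 0.2 s.
At the end, for the whole second after the job is handed in: The paper stop rests in its notch (travel over 40 mm), the knob is released at its locked rest (turned more than 1.12 rad), both are still, and the mouse and the eraser are within 30 mm of where they lay (value of joint paper_stop above 0.04 m and value of joint lock_knob above 1.12 rad and velocity of joint lock_knob below 0.05 rad/s and velocity of joint paper_stop below 0.005 m/s and distance of each of mouse, eraser from where it was at the start of the episode below 0.03 m); the robot touches nothing.
It fails at once if the mouse or the eraser is pushed away or picked up (distance of any of mouse, eraser from where it was at the start of the episode above 0.03 m).
It also fails if it takes over 48 s, if anything falls off the work surface, if the arm or the gripper's body presses on something with over 40 N, if the wrist force passes 120 N, or if a joint passes its speed limit or range.

ROBOT

A 6-joint arm with a two-finger parallel gripper is mounted at the origin on a cart in front of the work surface, level with it; the furniture and walls round the work are solid. World frame = base frame: x ahead of the robot, y to its left, z up, the work surface at z = 0. Lengths are in mm, angles in rad, forces in N, time in s.
With the tool pointing down it reaches from about 275 to 750 mm from the base axis. Payload 10.2 kg.
Tool frame: the origin (TCP) lies at the centre of the arm's flange, where the gripper is bolted on; the fingertips stand 173 mm ahead of it and the grasp point (between the pads) lies 155 mm ahead of it; z points along the fingers, y is the line along which they close (so a half turn about z gives the same grasp; the last joint's range is limited). The gripper opens to 85 mm and grips with 20 to 120 N. Pads are 22 mm wide; open, the fingers measure 114 mm over their backs; the gripper's body (76 mm by 85 mm) begins 54 mm behind the grasp point. The pads swing forward as they close: fully open they stand 13 mm farther back than shut.
Start: joints at [-1.337, 0.313, 1.498, -0, 1.331, -0.223], TCP at [231.555, -471.184, 404.694] pointing down, gripper open.
Joint ranges: [-2.94, 2.94], [-0.97, 2.17], [0.19, 2.56], [-1.23, 4.37], [0.02, 3.11], [-2.88, 2.88]. Speed limits (rad/s): [2.39, 2.39, 3.01, 3.14, 3.14, 3.14].

INTERFACE

Orientations are given as a unit quaternion [w, x, y, z].
In Python, from rig import ctrl gives the robot as it stands.
- The arm moves only by the tool inch_along, called after "Call:" as name(argument=value, ...), one argument or row to a line, values as JSON. Schema: {"type":"object","properties":{"segments":{"type":"object","properties":{"deltas":{"type":"array","items":{"type":"array","items":{"type":"number"},"minItems":6,"maxItems":6},"minItems":1,"maxItems":8}},"additionalProperties":false,"required":["deltas"]},"finger_gap":{"type":"number"},"squeeze":{"type":"number"},"only":{"type":"string"},"quiet":{"type":"boolean"},"lines":{"type":"string"}},"required":["segments"],"additionalProperties":false}. segments is an object whose key "deltas" holds a list of rows, 1 to 8 of them, each of 6 numbers: dx, dy, dz in a scale on which 1.0 is 500 mm, then a rotation vector rx, ry, rz in normalised numbers (1 is 4 rad); each row is the pose to reach, as a shift and turn from the pose commanded when the call began, along the tool's axes at that moment; what a row does not reach only later rows make up. A row lasts 1/10 s, in which the tool goes at most 50 mm and 0.15 rad, less where a joint would pass 70% of its speed; a pose out of reach is approached as far as the arm can. finger_gap is the opening from 0.0 (shut) to 1.0 (fully open), set as the call begins (left out keeps the last). The fingers move at their own pace and stop on an object; squeeze is the grip in N (left out, the last holds). Time passes only in rows, so rows that do not move let the fingers close. The tool returns the time, the measured TCP pose, the force, the opening and the grip force at its end. only (a regular expression) keeps the lines of the reply that match it, lines (a string "A,B") keeps lines A to B, and quiet returns only ok. Input that does not fit is refused with a message, and nothing moves.
- ctrl.sense(): the state, without advancing time (a new reading comes with each control period).
- ctrl.capture(name): name is "side" or "top" or "wrist"; returns the picture (384x512x3 uint8, red, green, blue); there is no depth.
- ctrl.calibration(name): a dict with "fx", "fy", "cx", "cy" (pixels), "position" and "attitude" of the camera in the world. Camera axes: x right, y down, z forward; pixel columns grow to the right and rows downward; lengths in mm; the calibration is good to about 2 mm. A picture is of the moment at which its call begins: read the wrist's pose just before it. calibration takes no time and is no camera call; for the wrist camera it gives the pose at the moment of the call.
- ctrl.finish_job(): hands the job in; it is judged then, once.
The state is a dict: "time_s": time; "joints": joint angles; "dq": joint speeds; "tau": joint torques, N m; "eef_pos": TCP position; "ee_rot": TCP orientation; "force": force on the tool from outside, world axes, zero at the start; "wrist_torque": the same for the moment, N m; "grip_width": opening from 0.0 (shut) to 1.0 (fully open); "grip_force": force on a finger pad.
Only numpy, scipy, OpenCV 4.12 (cv2) and the standard library are available. Lean on these libraries where they do the work, as an engineer would, in place of code of your own. Each camera call takes 0.05 s, during which the arm holds its last target. There are 200 camera calls.

## Working session

There is one attempt and no reset: what is moved stays moved. The work goes in short steps, Python scripts to look and compute and a tool call to move; the robot and the scene stay as the last step left them, time stands still between calls to the robot, and variables do not carry over. Pictures are saved under pics/ and viewed, at most 10 in all, crops included, and the job is handed in when it is done.

```bash
ls; mkdir -p pics
```

Run:
```python
from rig import ctrl
import cv2
s=ctrl.sense();print(s)
for n in("top","side"):
    im=ctrl.capture(n);cv2.imwrite(f"pics/{n}0.png",im[:,:,::-1]);print(n,ctrl.calibration(n))
```

```text
pics
rig.py
{'time_s': 0.0, 'joints': array([-1.33737398e+00,  3.13472348e-01,  1.49847222e+00, -5.98459389e-06,
        1.33100504e+00, -2.23409337e-01]), 'dq': array([-1.59361246e-03, -8.19010215e-04, -1.42399663e-03,  1.43264019e-03,
       -1.04464330e-03, -8.99127844e-05]), 'tau': array([ 1.16278465e-03, -4.12264359e+01, -2.59747678e+01, -1.13654767e-04,
        4.01874713e-03,  1.33593650e-05]), 'eef_pos': array([ 231.55551605, -471.12994535,  404.11026043]), 'ee_rot': array([-6.78454701e-04,  9.74025940e-01,  2.26435439e-01, -6.30294902e-06]), 'force': array([0.32393363, 0.07626798, 0.06980929]), 'wrist_torque': array([-0.02892422,  0.00846331, -0.01134627]), 'grip_force': 0.0, 'grip_width': 0.9999165199396804}
top {'fx': 435.3902376002845, 'fy': 435.3902376002845, 'cx': 252.08444628145605, 'cy': 186.82769417534067, 'position': array([ 363.17494599, -213.50829812, 1099.69418485]), 'attitude': array([-0.06080424,  0.7078486 , -0.70193361,  0.05042238])}
side {'fx': 427.9722498098156, 'fy': 427.9722498098156, 'cx': 255.30961630831803, 'cy': 186.50159390792706, 'position': array([517.87948104, 583.64955278, 447.13961771]), 'attitude': array([ 0.0068713 ,  0.01342138,  0.85234015, -0.52277043])}
```

View pics/top0.png

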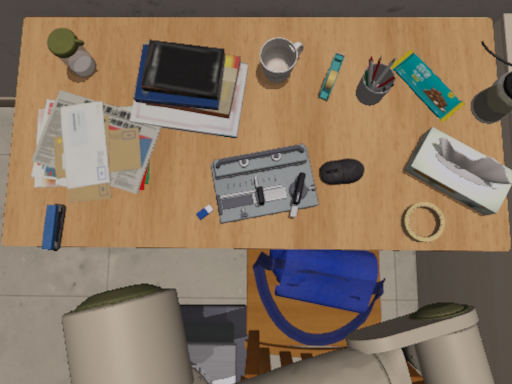

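View pics/side0.png

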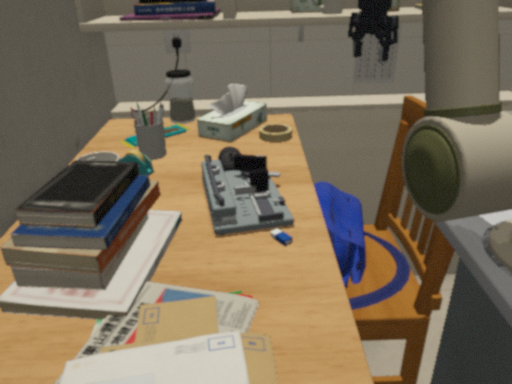

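The top view shows the punch around (265,183), with the tab near (259,195), the knob bar near (299,187), the mouse at (342,171) and the eraser at (205,212). The side view agrees. Next I'll measure them.

Create h.py:
```python
import numpy as np,cv2
from scipy.spatial.transform import Rotation as R
from rig import ctrl
def rot(q): return R.from_quat(np.r_[q[1:],q[0]]).as_matrix()
def ray(c,uv,z):
    uv=np.atleast_2d(uv).astype(float)
    d=np.c_[(uv[:,0]-c['cx'])/c['fx'],(uv[:,1]-c['cy'])/c['fy'],np.ones(len(uv))]@rot(c['attitude']).T
    p=c['position'];return p+d*((z-p[2])/d[:,2])[:,None]
def proj(c,P):
    q=(np.atleast_2d(P)-c['position'])@rot(c['attitude']);return np.c_[c['fx']*q[:,0]/q[:,2]+c['cx'],c['fy']*q[:,1]/q[:,2]+c['cy']]
```

Run:
```python
from h import *
im=cv2.imread('pics/top0.png');c=ctrl.calibration('top')
hsv=cv2.cvtColor(im,cv2.COLOR_BGR2HSV)
m=((hsv[...,1]<70)).astype(np.uint8); roi=np.zeros_like(m);roi[135:230,195:322]=1;m*=roi
m=cv2.morphologyEx(m,cv2.MORPH_CLOSE,np.ones((5,5)))
k=max(cv2.findContours(m,0,2)[0],key=cv2.contourArea)
r=cv2.minAreaRect(k);b=cv2.boxPoints(r);print(r)
w=ray(c,b,20);print(w.round(1));print([np.linalg.norm(w[i]-w[i-1]).round(1) for i in range(4)])
bk=((hsv[...,2]<50)*roi).astype(np.uint8)
n,l,st,ce=cv2.connectedComponentsWithStats(bk)
for i in range(1,n):
    if st[i,4]>15:print(st[i],ce[i],ray(c,ce[i],70).round(1))
big=cv2.resize(im[140:225,190:325],None,fx=5.8,fy=5.8,interpolation=cv2.INTER_CUBIC)
cv2.polylines(big,[((b-[190,140])*5.8).astype(int)],True,(0,0,255),1)
cv2.imwrite('pics/crop.png',big)
```

```text
((255.63201904296875, 187.4760284423828), (70.57032012939453, 117.52774810791016), 79.69515228271484)
[[ 594.   -42.4   20. ]
 [ 650.6 -336.    20. ]
 [ 473.3 -365.4   20. ]
 [ 418.8  -79.2   20. ]]
[np.float64(179.0), np.float64(298.9), np.float64(179.7), np.float64(291.3)]
[320 167   2  12  20] [320.6 172.1] [[ 563.6 -361.8   70. ]]
[292 173  13  32 195] [298.14871795 187.33333333] [[ 526.2 -307.7   70. ]]
[257 187   7  18  71] [259.98591549 195.26760563] [[ 506.4 -216.6   70. ]]
```

View pics/crop.png

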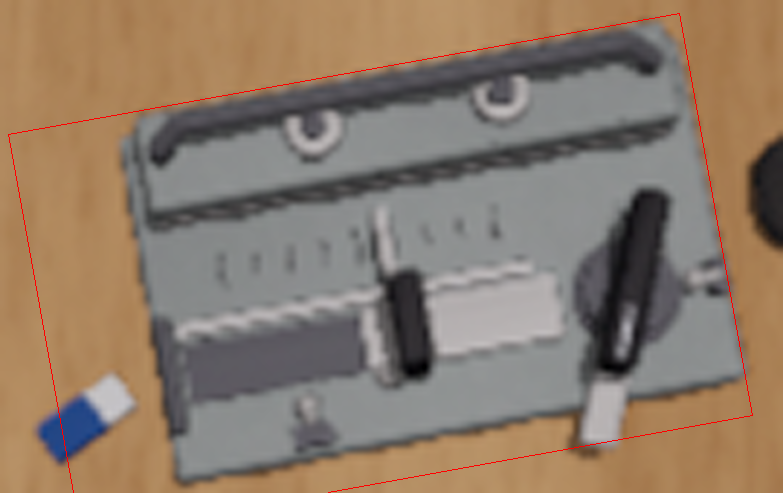

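The crop shows the base's near edge from (183,480) to (745,375), the tab top around (408,325), and the knob bar from (652,195) to (617,370). The tongue points toward the robot at (600,445). The fitted rectangle is wrong because it takes in the eraser, so I'll use the corners.

Run:
```python
from h import *
c=ctrl.calibration('top')
f=lambda u,z: ray(c,np.array([u])/5.8+[190,140],z)[0]
nl,nr,lf=f((183,481),20),f((745,375),20),f((124,140),20)
print(nl,nr,lf,np.linalg.norm(nl-nr),np.linalg.norm(lf-nl))
y=(nl-nr);y/=np.linalg.norm(y);x=np.array([y[1],-y[0],0]);yaw=np.arctan2(x[1],x[0]);print('yaw',yaw)
o=(nl+nr)/2+90*x;o[2]=0;print('org',o)
P=lambda a,b,z:o+a*x+b*y+[0,0,z]
t=f((408,318),77);print('tab seen',t,'model',P(-45,15,77))
k=f((634,282),72);print('knob seen',k,'model',P(-45,-80,72))
a,b=f((617,370),72),f((652,195),72);v=a-b;print(np.linalg.norm(v[:2]),'bar ang rel x',np.degrees(np.arctan2(v[1],v[0])-yaw)%360)
tip=f((598,440),31);v=tip-P(-45,-80,31);print(np.linalg.norm(v),np.degrees(np.arctan2(v[1],v[0])-yaw)%360)
s=ctrl.sense();print(rot(s['ee_rot']).round(3))
# side check
im=cv2.imread('pics/side0.png');cs=ctrl.calibration('side')
pts=np.array([P(-45,-80,72),P(-45,15,77),P(-90,125,20),P(-90,-125,20),P(65,125,20)])
q=proj(cs,pts);print(q.round(0))
x0,y0=190,130;big=cv2.resize(im[y0:250,x0:310],None,fx=5,fy=5,interpolation=cv2.INTER_CUBIC)
for u in q: cv2.circle(big,tuple(((u-[x0,y0])*5).astype(int)),3,(0,0,255),-1)
cv2.imwrite('pics/side1.png',big)
```

```text
[ 443.30837074 -121.89200182   20.        ] [ 490.81317638 -362.44520465   20.        ] [592.04707127 -93.0176206   20.        ] 245.19900070778905 151.51544781845067
yaw 0.19497274981718712
org [ 555.355539   -224.73202113    0.        ]
tab seen [ 506.43919133 -217.43896619   77.        ] model [ 508.30205926 -218.73451794   77.        ]
knob seen [ 522.78502388 -310.27540582   72.        ] model [ 526.70734037 -311.93454813   72.        ]
74.43501070146837 bar ang rel x 157.26653890418504
66.7643385605025 157.13680644914749
[[ 0.897  0.441 -0.   ]
 [ 0.441 -0.897  0.001]
 [ 0.    -0.001 -1.   ]]
[[249. 155.]
 [258. 170.]
 [294. 218.]
 [265. 166.]
 [214. 229.]]
```

View pics/side1.png

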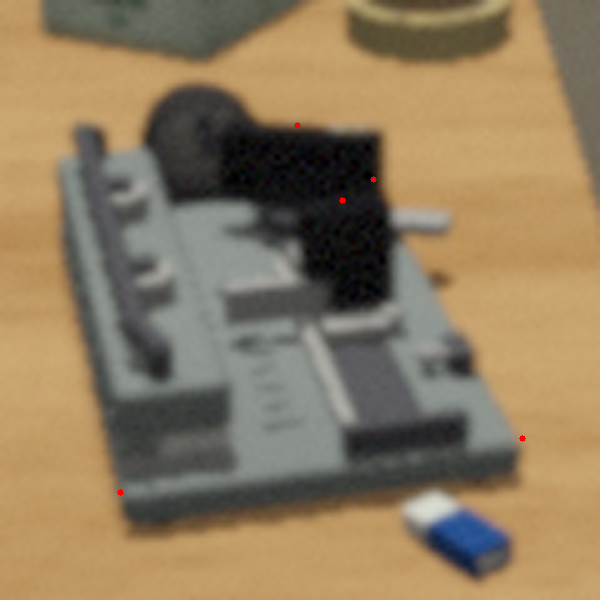

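The measurements agree: tab about (507,-218), knob axis about (525,-311), punch yaw 0.195, knob about 0.06 rad. Now I'll move above the tab with the tool's y along the punch's y.

The rows are not in the units I measure in: shifts go in shares of 500 mm and turns go in shares of 4 rad. I convert before sending: 359 mm / 500 = 0.718, -105 mm / 500 = -0.21, 0.262 rad / 4 = 0.0655.

Call:
inch_along(
  segments={"deltas":[[0.718, -0.21, 0.12, 0, 0, 0.0328], [0.718, -0.21, 0.12, 0, 0, 0.0655], [0.718, -0.21, 0.2, 0, 0, 0.0655], [0.718, -0.21, 0.2, 0, 0, 0.0655], [0.718, -0.21, 0.2, 0, 0, 0.0655], [0.718, -0.21, 0.2, 0, 0, 0.0655], [0.718, -0.21, 0.2, 0, 0, 0.0655], [0.718, -0.21, 0.2, 0, 0, 0.0655]]},
  finger_gap=0.7,
)

```text
time_s: 0.9
eef_pos: [508.8, -216.4, 303.5]
ee_rot: [-0.0, 0.995, 0.098, -0.0]
force: [0.3, -0.6, -0.3]
grip_width: 0.7
grip_force: 0.0
```

Call:
inch_along(
  segments={"deltas":[[0, 0, 0, 0, 0, 0], [0, 0, 0, 0, 0, 0]]},
)

```text
time_s: 1.1
eef_pos: [507.6, -218.2, 304.2]
ee_rot: [-0.0, 0.995, 0.098, -0.0]
force: [-0.7, -0.3, 0.0]
grip_width: 0.698
grip_force: 0.0
```

Run:
```python
from h import *
s=ctrl.sense();M=rot(s['ee_rot']);print(s['eef_pos'],M.round(3))
print('to go',M.T@(np.array([507.3,-218.2,211])-s['eef_pos']),'yaw err',0.195-np.arctan2(M[1,0],M[0,0]))
c=ctrl.calibration('wrist');im=ctrl.capture('wrist');cv2.imwrite('pics/w1.png',im[:,:,::-1])
print(c); print(proj(c,[[507.3,-218.2,77],[525,-311,72]]))
```

```text
[ 507.60248823 -218.20018567  304.20966402] [[ 0.981  0.195 -0.001]
 [ 0.195 -0.981  0.   ]
 [-0.001 -0.001 -1.   ]]
to go [-2.12264858e-01 -1.47245466e-03  9.32099131e+01] yaw err -0.001295387795193198
{'fx': 308.40232028593664, 'fy': 308.40232028593664, 'cx': 253.7601333072135, 'cy': 192.20204093782132, 'position': array([ 571.8463717 , -204.73299636,  273.50464881]), 'attitude': array([ 0.10124233,  0.76610166, -0.62915579, -0.08367331])}
[[254.99228973 210.81445072]
 [392.51379186 209.4574309 ]]
```

View pics/w1.png

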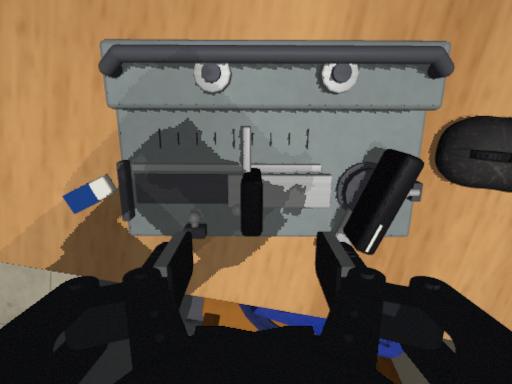

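The wrist view shows the tab top at about (252,208), predicted (255,211), and the knob bar centre at about (387,206), predicted (392,209). Both sit about 2 mm toward the punch's +y. I'll descend, grip the tab and draw it.

In the tool's units: 93 mm / 500 = 0.186, 90 mm / 500 = 0.18.

Call:
inch_along(
  segments={"deltas":[[0, -0.004, 0.09, 0, 0, 0], [0, -0.004, 0.18, 0, 0, 0], [0, -0.004, 0.186, 0, 0, 0], [0, -0.004, 0.186, 0, 0, 0]]},
)

```text
time_s: 1.55
eef_pos: [506.8, -217.6, 212.5]
ee_rot: [-0.0, 0.995, 0.097, -0.0]
force: [-1.1, 0.5, 1.6]
grip_width: 0.695
grip_force: 0.0
```

Call:
inch_along(
  segments={"deltas":[[0, 0, 0, 0, 0, 0], [0, 0, 0, 0, 0, 0], [0, 0, 0, 0, 0, 0], [0, 0, 0, 0, 0, 0], [0, 0, 0, 0, 0, 0]]},
  finger_gap=0,
  squeeze=50,
)

```text
time_s: 2.05
eef_pos: [507.3, -216.4, 213.2]
ee_rot: [0.0, 0.995, 0.097, 0.001]
force: [-2.3, 3.5, 8.1]
grip_width: 0.155
grip_force: 49.2
```

In the tool's units: -44 mm / 500 = -0.088, -41 mm / 500 = -0.082.

Call:
inch_along(
  segments={"deltas":[[0, -0.016, 0, 0, 0, 0], [0, -0.032, 0, 0, 0, 0], [0, -0.048, 0, 0, 0, 0], [0, -0.062, 0, 0, 0, 0], [0, -0.074, 0, 0, 0, 0], [0, -0.082, 0, 0, 0, 0], [0, -0.088, 0, 0, 0, 0], [0, -0.088, 0, 0, 0, 0]]},
)

```text
time_s: 2.85
eef_pos: [498.8, -173.3, 213.2]
ee_rot: [0.0, 0.995, 0.097, 0.001]
force: [-1.7, 2.4, 9.3]
grip_width: 0.157
grip_force: 51.9
```

Call:
inch_along(
  segments={"deltas":[[0, 0, 0, 0, 0, 0], [0, 0, 0, 0, 0, 0]]},
)

```text
time_s: 3.05
eef_pos: [498.8, -173.3, 213.2]
ee_rot: [0.0, 0.995, 0.097, 0.001]
force: [-2.1, 4.0, 9.0]
grip_width: 0.157
grip_force: 51.9
```

Travel is about 44 mm and the force is small. I'll release, rise and look.

Call:
inch_along(
  segments={"deltas":[[0, 0, 0, 0, 0, 0], [0, 0, 0, 0, 0, 0], [0, 0, 0, 0, 0, 0], [0, 0, 0, 0, 0, 0]]},
  finger_gap=0.55,
)

```text
time_s: 3.45
eef_pos: [498.5, -173.5, 211.7]
ee_rot: [0.0, 0.995, 0.097, -0.0]
force: [-0.5, -0.1, 0.1]
grip_width: 0.551
grip_force: 0.0
```

Call:
inch_along(
  segments={"deltas":[[0, 0, -0.08, 0, 0, 0], [0, 0, -0.17, 0, 0, 0], [0, 0, -0.184, 0, 0, 0], [0, 0, -0.184, 0, 0, 0]]},
)

```text
time_s: 3.85
eef_pos: [498.6, -173.5, 304.7]
ee_rot: [0.001, 0.995, 0.097, 0.001]
force: [-0.5, 0.7, -0.4]
grip_width: 0.552
grip_force: 0.0
```

Run:
```python
from h import *
s=ctrl.sense();print(s['eef_pos'],s['force'])
c=ctrl.calibration('wrist');im=ctrl.capture('wrist');cv2.imwrite('pics/w2.png',im[:,:,::-1])
x=np.array([np.cos(.195),np.sin(.195),0]);y=np.array([-x[1],x[0],0])
print(proj(c,np.array([507.3,-218.2,77])+y*2+y*np.array([[0],[42]])), proj(c,[[525,-311,72]]+y*2))
```

```text
[ 498.59948886 -173.50587014  304.73181104] [-0.51322781  0.73549332 -0.35566533]
[[318.91285155 211.16829294]
 [256.51913946 211.25434584]] [[454.29761469 209.53134926]]
```

View pics/w2.png

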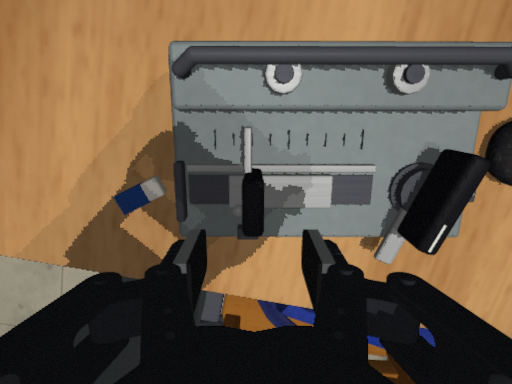

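The stop has caught: the tab top is at about (253,208), 42 mm along. Next, the knob.

In the tool's units: 139 mm / 500 = 0.278, 135 mm / 500 = 0.27, 0.395 rad / 4 = 0.0988.

Call:
inch_along(
  segments={"deltas":[[-0.002, 0.09, 0, 0, 0, 0.0325], [-0.002, 0.18, 0, 0, 0, 0.065], [-0.002, 0.27, 0, 0, 0, 0.0988], [-0.002, 0.278, 0, 0, 0, 0.0988], [-0.002, 0.278, 0, 0, 0, 0.0988], [-0.002, 0.278, 0, 0, 0, 0.0988]]},
)

```text
time_s: 4.5
eef_pos: [524.3, -309.1, 302.4]
ee_rot: [-0.001, 0.995, -0.099, -0.001]
force: [0.4, -0.4, -0.4]
grip_width: 0.547
grip_force: 0.0
```

Call:
inch_along(
  segments={"deltas":[[0, 0, 0.09, 0, 0, 0], [0, 0, 0.18, 0, 0, 0], [0, 0, 0.186, 0, 0, 0], [0, 0, 0.186, 0, 0, 0]]},
)

```text
time_s: 4.9
eef_pos: [524.7, -309.3, 211.1]
ee_rot: [-0.0, 0.995, -0.099, -0.0]
force: [0.1, -0.4, 1.1]
grip_width: 0.55
grip_force: 0.0
```

Call:
inch_along(
  segments={"deltas":[[0, 0, 0, 0, 0, 0], [0, 0, 0, 0, 0, 0], [0, 0, 0, 0, 0, 0], [0, 0, 0, 0, 0, 0]]},
  finger_gap=0,
  squeeze=60,
)

```text
time_s: 5.3
eef_pos: [525.0, -309.6, 213.1]
ee_rot: [0.0, 0.995, -0.1, 0.001]
force: [-0.3, 6.0, 7.6]
grip_width: 0.18
grip_force: 59.1
```

Run:
```python
from h import *
s=ctrl.sense();M=rot(s['ee_rot']);print(s['eef_pos'],np.arctan2(M[1,0],M[0,0]),s['wrist_torque'],s['joints'])
```

```text
[ 525.04326124 -309.55406904  213.14545773] -0.1998980988878739 [ 0.86621964 -0.04953394 -0.08478004] [-0.72488149  0.69553254  1.43214942  0.00148179  1.01130562  1.04502842]
```

In the tool's units: 0.8 rad / 4 = 0.2.

Call:
inch_along(
  segments={"deltas":[[0, 0, 0, 0, 0, 0.035], [0, 0, 0, 0, 0, 0.07], [0, 0, 0, 0, 0, 0.105], [0, 0, 0, 0, 0, 0.14], [0, 0, 0, 0, 0, 0.17], [0, 0, 0, 0, 0, 0.2]]},
)

```text
time_s: 5.9
eef_pos: [525.1, -309.3, 213.2]
ee_rot: [-0.0, 0.877, -0.481, 0.001]
force: [1.8, 7.2, 9.1]
grip_width: 0.177
grip_force: 59.1
```

Call:
inch_along(
  segments={"deltas":[[0, 0, 0, 0, 0, 0.025], [0, 0, 0, 0, 0, 0.05], [0, 0, 0, 0, 0, 0.075], [0, 0, 0, 0, 0, 0.1], [0, 0, 0, 0, 0, 0.11], [0, 0, 0, 0, 0, 0.11]]},
)

```text
time_s: 6.5
eef_pos: [525.2, -309.4, 213.2]
ee_rot: [-0.001, 0.752, -0.66, 0.001]
force: [1.0, 7.7, 9.6]
grip_width: 0.177
grip_force: 59.0
```

Run:
```python
from h import *
s=ctrl.sense();M=rot(s['ee_rot']);print(s['eef_pos'],np.arctan2(M[1,0],M[0,0]),s['wrist_torque'],s['joints'])
```

```text
[ 525.15022531 -309.36373851  213.19370514] -1.4409179257513345 [1.10137780e+00 5.13687543e-02 4.71234990e-04] [-7.24560961e-01  6.95472076e-01  1.43211127e+00  1.79324131e-03
  1.01155570e+00  2.28620259e+00]
```

Call:
inch_along(
  segments={"deltas":[[0, 0, 0, 0, 0, 0], [0, 0, 0, 0, 0, 0], [0, 0, 0, 0, 0, 0], [0, 0, 0, 0, 0, 0]]},
  finger_gap=0.5,
)

```text
time_s: 6.9
eef_pos: [524.4, -310.2, 210.8]
ee_rot: [0.0, 0.752, -0.66, 0.0]
force: [-0.5, -0.2, -0.2]
grip_width: 0.5
grip_force: 0.0
```

Call:
inch_along(
  segments={"deltas":[[0, 0, -0.08, 0, 0, 0], [0, 0, -0.18, 0, 0, 0], [0, 0, -0.26, 0, 0, 0], [0, 0, -0.26, 0, 0, 0], [0, 0, -0.26, 0, 0, 0]]},
)

```text
time_s: 7.4
eef_pos: [524.3, -310.0, 341.0]
ee_rot: [0.0, 0.752, -0.659, 0.001]
force: [-0.3, -0.2, -1.0]
grip_width: 0.504
grip_force: 0.0
```

Run:
```python
from h import *
c=ctrl.calibration('wrist')
im=ctrl.capture('wrist');cv2.imwrite('pics/w3.png',im[:,:,::-1]);s=ctrl.sense();print(s['time_s'],s['force'])
t=cv2.resize(ctrl.capture('side')[130:250,190:310],None,fx=5,fy=5,interpolation=cv2.INTER_CUBIC);cv2.imwrite('pics/s3.png',t[:,:,::-1])
```

```text
7.45 [-0.29948768  0.01755641 -0.87957822]
```

View pics/w3.png

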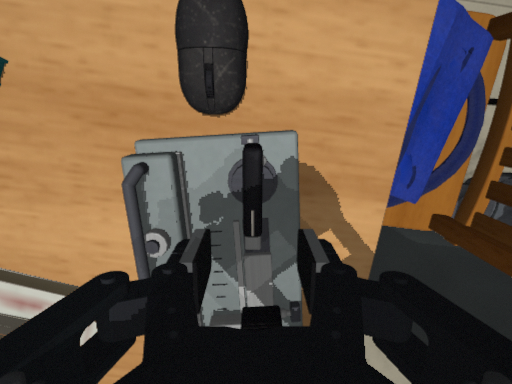

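View pics/s3.png

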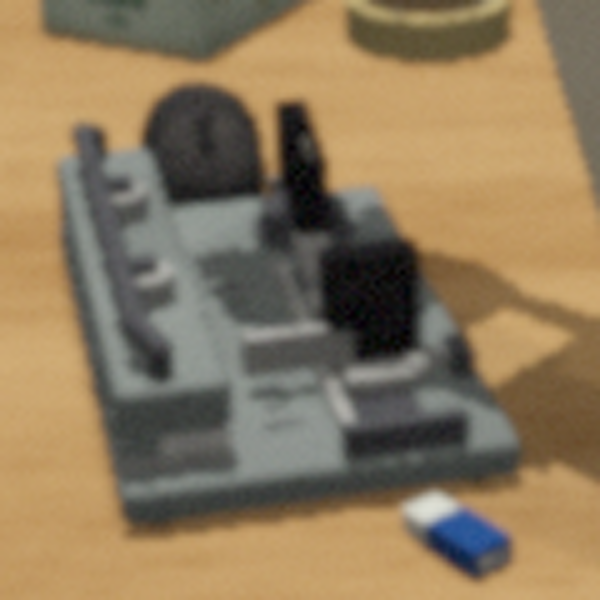

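The wrist view shows the knob bar along the track, (253,145) to (253,240), with its tongue against the stop's foot. In the side crop the tab is still in its notch at about (370,300), and the mouse and eraser have not moved. I'll hand in.

```bash
python3 -c "
from rig import ctrl
print(ctrl.finish_job())"
```

```text
the job is handed in; nothing more can be done
None
```

The paper stop is held in its notch and the knob is turned past its detent and locked behind it; the final pictures show the mouse and eraser unmoved, and the job was handed in at about 7.5 s, with no verdict returned.

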